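# Clear the light pad and present the notched shade slide

### The arm

A 7-joint arm with a two-finger parallel gripper is mounted at the origin on the work surface. World frame = base frame: x ahead of the robot, y to its left, z up, the work surface at z = 0. Lengths are in m, angles in degrees, forces in N, time in s.
With the tool pointing down it reaches from about 0.425 to 0.875 m from the base axis. Payload 4.7 kg.
Tool frame: the origin (TCP) lies midway between the tips of the shut fingers; the grasp point (between the pads) lies env.grip_point_offset behind it (env.grip_point_offset is the distance from the TCP to the grasp point, in m); z points along the fingers, y is the line along which they close (so a half turn about z gives the same grasp; the last joint's range is limited). The gripper opens to 87 mm and grips with 3 to 60 N. Pads are 19 mm wide; open, the fingers measure 117 mm over their backs; the gripper's body (75 mm by 190 mm) begins 51 mm behind the grasp point.
Start: joints at [-71.729, 18.392, -4.016, 83.108, 1.295, 78.541, -3.26], TCP at [0.195, 0.62, 0.197] pointing down, gripper open.
Joint ranges: [-163.93, 163.93], [-17.29, 119.83], [-79.2, 71.16], [3.27, 140.29], [-89.18, 269.18], [5.43, 117.66], [-154.24, 154.24]. Speed limits (degrees/s): [147.25, 147.25, 180, 180, 180, 180, 180].

### API

Orientations are given as [roll, pitch, yaw] about the fixed x, y, z axes, in that order (R = Rz(yaw) Ry(pitch) Rx(roll)).
In Python, from cell import env gives the robot as it stands.
- The arm moves only by the shell command python3 -m creep 'ROWS' [FORCE]. ROWS is a JSON object of lists of equal length, an entry for each row: "translation": the shift along the tool's x, y, z in units of 0.08 m (1.0 is 0.08 m), a list of three; "turn": the turn, a rotation vector about the tool's x, y, z in units of 180 degrees (1.0 is 180 degrees), a list of three; "grip": the opening, from 0 (shut) to 1 (fully open). In form: {"translation": [[x, y, z], ...], "turn": [[ax, ay, az], ...], "grip": [grip, ...]}. A call has 1 to 5 rows; each row shifts and turns the commanded pose from where the row before left it, along the tool's axes as they then stand; what a row does not reach is not made up. A row lasts 1/8 s, in which the tool goes at most 62.5 mm and 10.7 degrees, less where a joint would pass 70% of its speed; a pose out of reach is approached as far as the arm can. A call with a number of a shift or a turn outside -1 to 1 is refused whole. A call with a gripper value outside its range is refused whole. The fingers move at their own pace and stop on an object; FORCE is the grip in N (left out, the last holds). Time passes only in rows, so rows that do not move let the fingers close. It gives the time, the measured TCP pose, the force, the opening and the grip force at its end, in the units of the state.
- env.get_obs(): the state, without advancing time (a new reading comes with each control period).
- env.read_camera(name): name is "side" or "top"; returns a dict with "frame" (400x640x3 uint8, red, green, blue), "z_map" (400x640 float32, m along the optical axis (not along the pixel's ray), 0 where there is no reading), "K" (3x3 intrinsics, pixels), "rvec" (rotation vector, rad) and "tvec" (3), from world to camera coordinates, as OpenCV has them. Camera axes: x right, y down, z forward; pixel columns grow to the right and rows downward; lengths in m; the calibration is good to about 2 mm. A picture is of the moment at which its call begins.
- env.sign_off(): hands the job in; it is judged then, once.
The state is a dict: "time_s": time; "qpos": joint angles; "joint_velocities": joint speeds; "effort": joint torques, N m; "tool_pos": TCP position; "tool_rot": TCP orientation; "force": force on the tool from outside, world axes, zero at the start; "wrist_torque": the same for the moment, N m; "grip_width": finger opening in m; "grasp_force": force on a finger pad.
Only numpy, scipy, OpenCV 4.12 (cv2) and the standard library are available. Lean on these libraries where they do the work, as an engineer would, in place of code of your own. Each camera call takes 0.05 s, during which the arm holds its last target. There are 200 camera calls.

### The job

In the dental lab, first clear the light pad: take the job tag lying on it and hang it by its eye on the upright post, down on the post's foot, and let it go. Then take the one glass slide that stands frosted end up (a small notch is cut out of one of its top corners; the other two show square corners and must be left standing as they are), gripping it by the frosted end, and hold it roughly level with its label face up, about 10 cm above the middle of the light pad. Finish while still holding it there, steady in the gripper.

Things in the scene. Friction and masses are not known exactly. Their poses are not given: they have to be found in the camera images.
- slide: The slide to present: glass plate 90 x 30 x 5 mm, 40 g, upright on end, loose in a ceramic stand (lowest 20 mm in the slot; pull straight up). Origin: centre of its lower, clear end, 18 mm above the table at the start; z up its length, y across its width, x through it. The label face is -x and looks roughly to the right of the robot (-y), within 50 degrees. Top 30 mm frosted, 8 x 8 mm notch in the top +y corner.
- slide_center (a point): Middle of the slide, 45 mm from either end; axes as the slide's. Grip the slide across its 30 mm width 15 to 37 mm above this point (below the notch). If the fingers lean in from the label side, leaning them the other way after lifting brings the slide level, label up.
- slide_notch (a point): The notched top corner of the slide (where the corner would be), 15 mm to +y and 90 mm up from the slide's origin.
- other_slide1: A look-alike of the slide, same 90 x 30 x 5 mm and glass, standing upside down in its own stand: frosted, notched end down in the slot, two square corners up. To be left standing. Origin: centre of its lower end; z up along its length, -x its label face, y across its width.
- other_slide2: A look-alike of the slide, same 90 x 30 x 5 mm and glass, standing upside down in its own stand: frosted, notched end down in the slot, two square corners up. To be left standing. Origin: centre of its lower end; z up along its length, -x its label face, y across its width.
- stand0: Fixed white ceramic stand: round foot 84 mm across and 8 mm high under a 56 x 56 mm block whose top is 38 mm above the table; slot 31 x 6 mm, 20 mm deep, in the middle (long side along y). Origin: centre of the underside, z up. Holds the slide to present.
- stand1: Fixed white ceramic stand: round foot 84 mm across and 8 mm high under a 56 x 56 mm block whose top is 38 mm above the table; slot 31 x 6 mm, 20 mm deep, in the middle (long side along y). Origin: centre of the underside, z up. Holds other_slide1.
- stand2: Fixed white ceramic stand: round foot 84 mm across and 8 mm high under a 56 x 56 mm block whose top is 38 mm above the table; slot 31 x 6 mm, 20 mm deep, in the middle (long side along y). Origin: centre of the underside, z up. Holds other_slide2.
- tag: Aluminium job tag, about 60 g, lying flat on the light pad: a square eye plate 40 x 40 x 6 mm with a 21 mm through hole, and a bar handle 14 mm wide and 20 mm high running from 20 to 80 mm along +x. Origin: centre of the hole, on the underside; z up. Grip the handle across its 14 mm width (y), best about 55 mm from the hole centre.
- post: Fixed post: an upright steel pin 10 mm in diameter with a round tip 73 mm above the table, in the middle of a dark disc foot 100 mm across and 15 mm high. Origin: on the pin's axis at table height; z up.
- post_foot (a point): On the pin's axis at the top of the foot, 15 mm above the table.
- pad: Fixed grey light pad with a white top, 120 mm (x) by 140 mm (y), 12 mm high. Origin: centre of its underside; z up.

How it is judged (in metres and radians):
On the way, in this order (a step that is already met when the one before it is completed fails the run):
1. the job tag hangs on the post, down on its foot, let go (horizontal distance between tag and post below 0.009 m and height (world z) of tag below 0.025 m and contact force between the fingers and tag below 0.1 N), for 0.2 s.
2. the notched slide is drawn clear of its stand (height (world z) of slide above 0.045 m and contact force between the fingers and slide above 0.5 N), for 0.2 s.
At the end, for the whole second after the job is handed in: Tag eye within 9 mm of the post axis, underside below 25 mm, released. Slide held over 50 mm from its clear end, label up within 27 degrees, its middle within 40 mm of the pad centre and 50 to 170 mm above it, still, touching nothing else. Other slides within 15 mm and 20 degrees of their start (all of step 1 and angle between slide's own x axis and vertical above 2.66 rad and horizontal distance between slide_center and pad below 0.04 m and height (world z) of slide_center between 0.062 and 0.182 m and contact force between the fingers and slide above 0.5 N and z of the grasp point in the frame of slide above 0.05 m and contact force between slide and tag below 0.05 N and contact force between slide and post below 0.05 N and contact force between slide and pad below 0.05 N and linear speed of slide below 0.03 m/s and distance of each of other_slide1, other_slide2 from where it was at the start of the episode below 0.015 m and angle between each of other_slide1, other_slide2's own z axis and vertical below 0.35 rad); the arm keeps its last pose, push and grip.
It fails at once if other slide 1 is pulled out, tipped or shifted by more than 15 mm (distance of other_slide1 from where it was at the start of the episode above 0.015 m or angle between other_slide1's own z axis and vertical above 0.35 rad).
It fails at once if other slide 2 is pulled out, tipped or shifted by more than 15 mm (distance of other_slide2 from where it was at the start of the episode above 0.015 m or angle between other_slide2's own z axis and vertical above 0.35 rad).
It also fails if it takes over 56 s, if anything falls off the work surface, if the arm or the gripper's body presses on something with over 40 N, if the wrist force passes 120 N, or if a joint passes its speed limit or range.

## Working session

There is one attempt and no reset: what is moved stays moved. The work goes in short steps, Python scripts to look and compute and a shell command to move; the robot and the scene stay as the last step left them, time stands still between calls to the robot, and variables do not carry over. Pictures are saved under pics/ and viewed, at most 10 in all, crops included, and the job is handed in when it is done.

```bash
mkdir -p pics; cat > h.py <<'E'
import numpy as np, cv2
from scipy.spatial.transform import Rotation as Rn
from cell import env
def cam(n):
    c=env.read_camera(n); c['R']=cv2.Rodrigues(np.array(c['rvec'],float))[0]; c['t']=np.array(c['tvec'],float).ravel(); return c
def ray(c,u,v,z):
    d=c['R'].T@np.linalg.inv(c['K'])@[u,v,1]; o=-c['R'].T@c['t']; return o+d*(z-o[2])/d[2]
def cloud(c):
    Z=c['z_map']; v,u=np.mgrid[:Z.shape[0],:Z.shape[1]]
    p=np.stack([u,v,np.ones_like(u)],-1)@np.linalg.inv(c['K']).T*Z[...,None]
    p=(p-c['t'])@c['R']; p[Z==0]=np.nan; return p
def save(n,im): cv2.imwrite('pics/'+n+'.png',im[...,::-1])
def go(pos,R):
    "rows (unit) total translation and turn from the present tool pose"
    o=env.get_obs(); R0=Rn.from_euler('xyz',o['tool_rot'],degrees=True)
    return R0.inv().apply(np.array(pos)-o['tool_pos'])/.08,(R0.inv()*R).as_rotvec()/np.pi
E
python3 - <<'E'
from h import *
o=env.get_obs();print(o,env.grip_point_offset)
for n in('top','side'):
    c=cam(n);save(n,c['frame']);print(n,c['K'],-c['R'].T@c['t'],c['R'])
    np.savez('/tmp/'+n,**c)
E
```

```text
{'time_s': 0.0, 'qpos': array([-71.72840848,  18.4398135 ,  -4.0169106 ,  83.17546888,
         1.29630032,  78.54064168,  -3.2587449 ]), 'joint_velocities': array([-0.01519215, -0.08039611, -0.09082383,  0.06631591,  0.06827763,
       -0.01630987, -0.06372965]), 'effort': array([ 6.50485958e-05, -4.91285419e+01, -4.03436981e-01, -3.12537146e+01,
       -6.38693897e-02,  4.33574268e-02,  1.88176305e-04]), 'tool_pos': array([0.1949288 , 0.6194451 , 0.19564825]), 'tool_rot': array([-1.79889399e+02,  6.60725778e-03,  1.62541000e+02]), 'force': array([0.29485745, 0.2736772 , 0.11759462]), 'wrist_torque': array([-0.0120739 , -0.00246027,  0.00184734]), 'grasp_force': 0.0, 'grip_width': 0.08721260161005016} 0.0187
top [[374.95426899   0.         315.22007834]
 [  0.         374.95426899 202.15619522]
 [  0.           0.           1.        ]] [0.44859133 0.01553622 1.13097541] [[-0.00576897 -0.99969715 -0.02392347]
 [-0.99290028  0.0085689  -0.11864063]
 [ 0.1188097   0.02306919 -0.99264902]]
side [[488.92624258   0.         317.91014217]
 [  0.         488.92624258 200.19389148]
 [  0.           0.           1.        ]] [ 0.05871384 -0.70484487  0.69195779] [[ 0.82654467 -0.56279271  0.00939605]
 [-0.30376163 -0.46004832 -0.83431673]
 [ 0.47387001  0.68674588 -0.55120532]]
```

View pics/top.png

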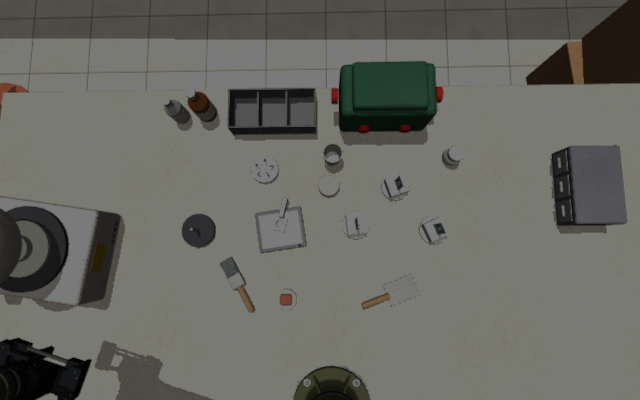

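View pics/side.png

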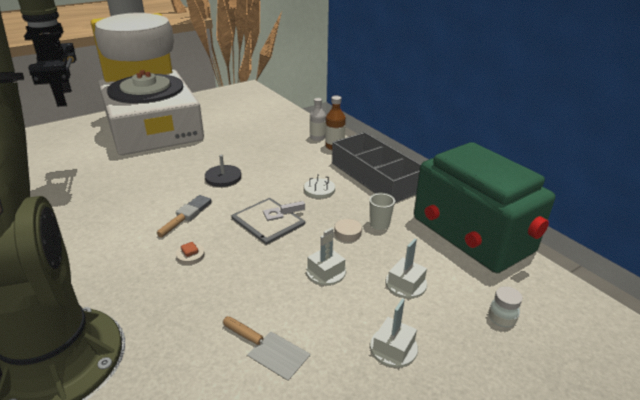

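Top view: pad at about (281,229), tag eye (281,226) with its handle pointing to (284,203), post foot (198,230). The stands are at (355,225), (396,186) and (433,230). The notch has to be found at higher zoom.

```bash
python3 - <<'E'
from h import *
t=np.load('/tmp/top.npz');s=np.load('/tmp/side.npz')
def crop(c,u,v,w=50,S=266): 
    im=c['frame'][v-w//2:v+w//2,u-w//2:u+w//2]; im=cv2.resize(im,(S,S),interpolation=cv2.INTER_CUBIC); return np.clip(im*1.5,0,255).astype(np.uint8)
a=np.hstack([crop(t,*p) for p in[(355,225),(396,186),(433,230)]])
b=np.hstack([crop(s,*p,w=64) for p in[(326,252),(407,264),(396,325)]])
save('crops',np.vstack([a,b]))
for n,c in(('top',t),('side',s)):
    c=dict(c); P=cloud(c)
    for name,x,y in [('pad',281,240),('post',198,230)]+([] if 0 else []):
        if n=='top':print(name,ray(c,x,y,.012))
    if n=='top':
        for p in[(355,225),(396,186),(433,230)]:print(ray(c,*p,.038))
    # points above block per stand
    tops=[ray(dict(t),*p,.038) for p in[(355,225),(396,186),(433,230)]]
    for q in tops:
        m=(np.hypot(P[...,0]-q[0],P[...,1]-q[1])<.05)&(P[...,2]>.05)&(P[...,2]<.13)
        X=P[m];
        if len(X)>5:
            (cx,cy),sz,an=cv2.minAreaRect(X[:,:2].astype(np.float32)); l=np.linalg.svd(X[:,:2]-X[:,:2].mean(0))[2][0]
            print(n,'slide',len(X),X.mean(0).round(3),(cx,cy),sz,np.degrees(np.arctan2(l[1],l[0])),X[:,2].max())
E
```

```text
pad [0.46993813 0.14409615 0.012     ]
post [0.50136799 0.3940545  0.012     ]
[ 0.51151055 -0.07438358  0.038     ]
[ 0.62513962 -0.19660243  0.038     ]
[ 0.49545895 -0.29895141  0.038     ]
top slide 42 [ 0.513 -0.077  0.091] (0.5139728784561157, -0.07780925929546356) (0.030129699036478996, 0.004853707738220692) -172.45010596586465 0.11160912718143569
top slide 80 [ 0.628 -0.198  0.087] (0.6284651160240173, -0.198685422539711) (0.029908718541264534, 0.005921723786741495) -161.16815346006575 0.11386621817089347
top slide 94 [ 0.498 -0.306  0.087] (0.4978313744068146, -0.3074237108230591) (0.02971469797194004, 0.006511148996651173) -156.2730193451398 0.11456329181948252
side slide 293 [ 0.513 -0.078  0.08 ] (0.5140311121940613, -0.07692646235227585) (0.03267040103673935, 0.008661371655762196) -176.34103273260382 0.10880990043517764
side slide 219 [ 0.626 -0.199  0.082] (0.6283730864524841, -0.1967620551586151) (0.034002210944890976, 0.007023665588349104) -164.3654245882583 0.10813803586369461
side slide 242 [ 0.495 -0.309  0.084] (0.49829405546188354, -0.30622750520706177) (0.03266426920890808, 0.005851586349308491) -159.33956426944061 0.10855394019292705
```

View pics/crops.png

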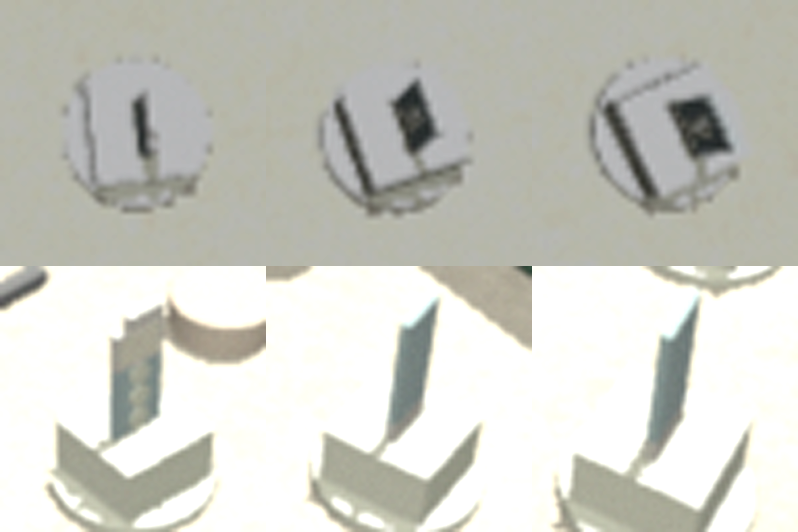

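The left slide, (355,225) in the top view, has the notch on the robot's side; the other two have square corners. Next I measure the tag, pad and post.

```bash
python3 - <<'E'
from h import *
C={n:dict(np.load('/tmp/%s.npz'%n)) for n in('top','side')}
for n,c in C.items():
    P=cloud(c); d=lambda x,y:np.hypot(P[...,0]-x,P[...,1]-y)
    def rep(s,m):
        X=P[m]
        if len(X)<3:print(n,s,len(X));return
        r=cv2.minAreaRect(X[:,:2].astype(np.float32));l=np.linalg.svd(X[:,:2]-X[:,:2].mean(0))[2][0]
        print(n,s,len(X),X.mean(0).round(4),np.round(r[0],4),np.round(r[1],4),r[2],np.degrees(np.arctan2(l[1],l[0])))
    z=P[...,2]
    rep('handle',(d(.53,.14)<.08)&(z>.025)&(z<.05))
    rep('pad',(d(.49,.14)<.12)&(z>.006)&(z<.05))
    rep('foot',(d(.5,.39)<.07)&(z>.008)&(z<.025))
    rep('pin',(d(.5,.39)<.07)&(z>.03))
    g=c['frame'].astype(int).sum(2)/3
    if n=='top':
        im=cv2.resize(c['frame'][190:260,245:315],(560,560),interpolation=cv2.INTER_CUBIC)
        im2=cv2.resize(c['frame'][205:255,173:223],(240,240),interpolation=cv2.INTER_CUBIC)
        out=np.zeros((560,800,3),np.uint8);out[:,:560]=im;out[:240,560:]=im2
    else: out[300:540,560:]=cv2.resize(c['frame'][145:195,200:250],(240,240),interpolation=cv2.INTER_CUBIC)
save('tag',np.clip(out*1.3,0,255).astype(np.uint8))
E
```

```text
top handle 99 [0.5659 0.1366 0.0323] [0.5662 0.1371] [0.0143 0.0592] 75.54064178466797 165.96050672288217
top pad 1973 [0.5031 0.1449 0.0145] [0.4851 0.1321] [0.2176 0.2208] 15.725079536437988 105.63649444906446
top foot 850 [0.5003 0.3917 0.0159] [0.5004 0.3924] [0.0985 0.099 ] 44.55757522583008 -94.55796701468671
top pin 26 [0.5002 0.3905 0.06  ] [0.5005 0.3917] [0.0092 0.0082] 20.89582633972168 179.60532979678024
side handle 116 [0.5634 0.1376 0.0293] [0.5643 0.1384] [0.0177 0.0599] 77.30903625488281 166.9102783809881
side pad 1933 [0.5034 0.1415 0.0124] [0.5148 0.1501] [0.1512 0.1437] 8.710447311401367 140.2051281276043
side foot 560 [0.4962 0.3896 0.0128] [0.4977 0.3946] [0.0996 0.0978] 63.349754333496094 -60.67855426695944
side pin 55 [0.4978 0.393  0.0503] [0.4979 0.3934] [0.0095 0.0096] 59.43842315673828 -39.46778606827565
```

View pics/tag.png

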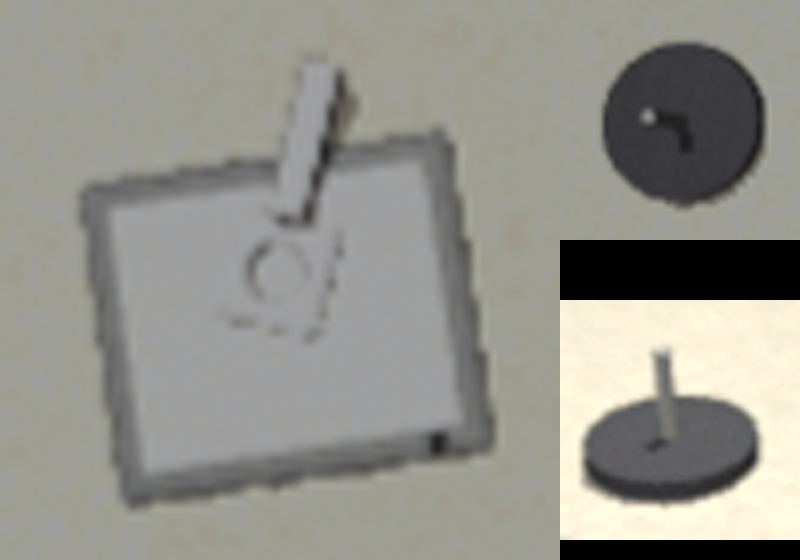

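Post: foot (198,230), pin tip in the top view at about (196,229). The tag's handle runs away from the robot at yaw −14°, past the pad's far edge, with the hole at about (279.8,223.8).

```bash
python3 - <<'E'
from h import *
c=dict(np.load('/tmp/top.npz'));s=dict(np.load('/tmp/side.npz'))
print(ray(c,279.75,223.75,.018),ray(c,280.9,229.9,.012),ray(s,200+50*102/240,145+50*50/240,.073))
print(ray(c,173+50*85/240,205+50*115/240,.070))
a=np.radians(-14);h=np.array([.5652,.1373]);g=h+.007*np.array([np.cos(a),np.sin(a)]);print(g)
print(go([*g,.11],Rn.from_euler('xyz',[180,0,166],degrees=True)))
E
```

```text
[0.51798225 0.14738146 0.018     ] [0.49995851 0.14454822 0.012     ] [0.49798974 0.38611941 0.073     ]
[0.50173897 0.39546437 0.07      ]
[0.57199207 0.13560655]
(array([-6.31055397, -4.35406899,  1.08042772]), array([-5.31358471e-04,  2.67827476e-05, -1.92378576e-02]))
```

```bash

python3 -m creep '{"translation":[[-0.4,-0.3,0],[-0.5,-0.35,0],[-0.55,-0.4,0],[-0.55,-0.4,0],[-0.55,-0.4,0]],"turn":[[0,0,-0.004],[0,0,-0.004],[0,0,-0.004],[0,0,-0.004],[0,0,-0.003]],"grip":[0.7,0.7,0.7,0.7,0.7]}' 20
python3 -m creep '{"translation":[[-0.55,-0.4,0],[-0.55,-0.4,0],[-0.55,-0.4,0],[-0.55,-0.4,0],[-0.5,-0.35,0.2]],"turn":[[0,0,0],[0,0,0],[0,0,0],[0,0,0],[0,0,0]],"grip":[0.7,0.7,0.7,0.7,0.7]}'
python3 -m creep '{"translation":[[-0.5,-0.25,0.3],[-0.3,0,0.3],[0,0,0.3],[0,0,0],[0,0,0]],"turn":[[0,0,0],[0,0,0],[0,0,0],[0,0,0],[0,0,0]],"grip":[0.7,0.7,0.7,0.7,0.7]}'
python3 - <<'E'
from h import *
print(go([.572,.1356,.009],Rn.from_euler('xyz',[180,0,166],degrees=True)))
c=cam('side');P=cloud(c);m=(np.hypot(P[...,0]-.565,P[...,1]-.137)<.05)&(P[...,2]>.025)&(P[...,2]<.045);print(m.sum(),P[m].mean(0))
E
```

```text
time_s: 0.72
tool_pos: [0.3514, 0.4201, 0.1964]
tool_rot: [-180.0, -0.0, 166.0]
force: [1.0, 0.1, 0.8]
grip_width: 0.0614
grasp_force: 0.0
time_s: 1.35
tool_pos: [0.5242, 0.2165, 0.1816]
tool_rot: [179.9, 0.1, 165.9]
force: [0.2, 0.2, -0.7]
grip_width: 0.0612
grasp_force: 0.0
time_s: 1.98
tool_pos: [0.5797, 0.1836, 0.1095]
tool_rot: [180.0, 0.0, 166.0]
force: [-0.7, 0.4, 0.3]
grip_width: 0.0609
grasp_force: 0.0
(array([-0.05108724, -0.60588722,  1.25629166]), array([ 1.95360180e-04,  1.73699509e-04, -4.95860841e-05]))
113 [0.56396758 0.13757458 0.02928752]
```

```bash

python3 -m creep '{"translation":[[-0.05,-0.3,0],[0,-0.305,0],[0,0,0.4],[0,0,0.4],[0,0,0.2]],"turn":[[0,0,0],[0,0,0],[0,0,0],[0,0,0],[0,0,0]],"grip":[0.7,0.7,0.7,0.7,0.7]}'
python3 -m creep '{"translation":[[0,0,0.15],[0,0,0.1],[0,0,0],[0,0,0],[0,0,0]],"turn":[[0,0,0],[0,0,0],[0,0,0],[0,0,0],[0,0,0]],"grip":[0.7,0.7,0,0,0]}' 30
python3 -m creep '{"translation":[[0,0,0],[0,0,0],[0,0,-0.2],[0,0,-0.5],[0,0,-0.6]],"turn":[[0,0,0],[0,0,0],[0,0,0],[0,0,0],[0,0,0]],"grip":[0,0,0,0,0]}' 30
python3 - <<'E'
from h import *
c=cam('side');save('lift',c['frame'][100:300,150:470])
E
```

```text
time_s: 2.65
tool_pos: [0.5705, 0.1328, 0.0276]
tool_rot: [-179.9, -0.1, 165.8]
force: [-0.5, 0.0, 0.2]
grip_width: 0.0609
grasp_force: 0.0
time_s: 3.28
tool_pos: [0.5723, 0.1355, 0.0094]
tool_rot: [180.0, 0.1, 166.0]
force: [0.7, -0.0, 0.4]
grip_width: 0.0386
grasp_force: 0.0
time_s: 3.9
tool_pos: [0.5712, 0.135, 0.1143]
tool_rot: [-180.0, -0.0, 165.9]
force: [0.9, 0.4, 0.0]
grip_width: 0.0009
grasp_force: 0.0
```

View pics/lift.png

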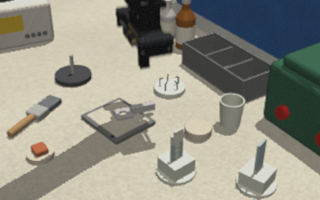

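The fingers were still closing when I lifted, and the tag stays on the pad with its eye near (125,112) in the crop. I'll remeasure and retry with a longer close.

```bash

python3 -m creep '{"translation":[[0,0,0],[0,0,0],[0,0,0]],"turn":[[0,0,0],[0,0,0],[0,0,0]],"grip":[0.6,0.6,0.6]}' 
python3 - <<'E'
from h import *
c=cam('side');P=cloud(c);m=(np.hypot(P[...,0]-.565,P[...,1]-.137)<.05)&(P[...,2]>.025)&(P[...,2]<.045);X=P[m]
r=cv2.minAreaRect(X[:,:2].astype(np.float32));l=np.linalg.svd(X[:,:2]-X[:,:2].mean(0))[2][0]
print(len(X),X.mean(0),r,np.degrees(np.arctan2(l[1],l[0])))
print(go([.572,.1356,.009],Rn.from_euler('xyz',[180,0,166],degrees=True)))
E
```

```text
time_s: 4.32
tool_pos: [0.5707, 0.135, 0.1116]
tool_rot: [-179.9, -0.1, 166.0]
force: [-1.3, 0.9, 0.2]
grip_width: 0.0226
grasp_force: 0.0
116 [0.56370881 0.13747776 0.02919601] ((0.5640366077423096, 0.13887646794319153), (0.017832431942224503, 0.05894231051206589), 77.36580657958984) 165.85375012587878
(array([-0.01436711,  0.01279233,  1.28224207]), array([-0.00040794, -0.0005838 , -0.00022459]))
```

Tag unmoved. Trying again.

```bash

python3 -m creep '{"translation":[[0,0,0],[0,0,0],[0,0,0.3],[0,0,0.4],[0,0,0.3]],"turn":[[0,0,0],[0,0,0],[0,0,0],[0,0,0],[0,0,0]],"grip":[0.6,0.6,0.6,0.6,0.6]}'
python3 -m creep '{"translation":[[0,0,0.2],[0,0,0.08],[0,0,0],[0,0,0],[0,0,0]],"turn":[[0,0,0],[0,0,0],[0,0,0],[0,0,0],[0,0,0]],"grip":[0.6,0.6,0.6,0,0]}' 30
python3 -m creep '{"translation":[[0,0,0],[0,0,0],[0,0,0],[0,0,0],[0,0,0]],"turn":[[0,0,0],[0,0,0],[0,0,0],[0,0,0],[0,0,0]],"grip":[0,0,0,0,0]}' 30
```

```text
time_s: 5.0
tool_pos: [0.5712, 0.1351, 0.0314]
tool_rot: [-180.0, -0.0, 166.0]
force: [0.0, 0.1, -0.6]
grip_width: 0.0523
grasp_force: 0.0
time_s: 5.62
tool_pos: [0.5724, 0.1354, 0.0113]
tool_rot: [179.9, 0.1, 166.0]
force: [0.8, -0.4, 0.6]
grip_width: 0.0397
grasp_force: 0.0
time_s: 6.25
tool_pos: [0.5717, 0.1352, 0.0103]
tool_rot: [180.0, -0.0, 166.0]
force: [-0.5, 0.4, -0.3]
grip_width: 0.001
grasp_force: 0.0
```

```bash
python3 - <<'E'
from h import *
c=cam('side');d=cam('top')
a=cv2.resize(c['frame'][130:280,200:350],(400,400),interpolation=cv2.INTER_CUBIC);b=cv2.resize(d['frame'][150:270,230:350],(400,400),interpolation=cv2.INTER_CUBIC)
save('miss',np.clip(np.hstack([a,b])*1.3,0,255).astype(np.uint8))
E
```

```text
(no output)
```

View pics/miss.png

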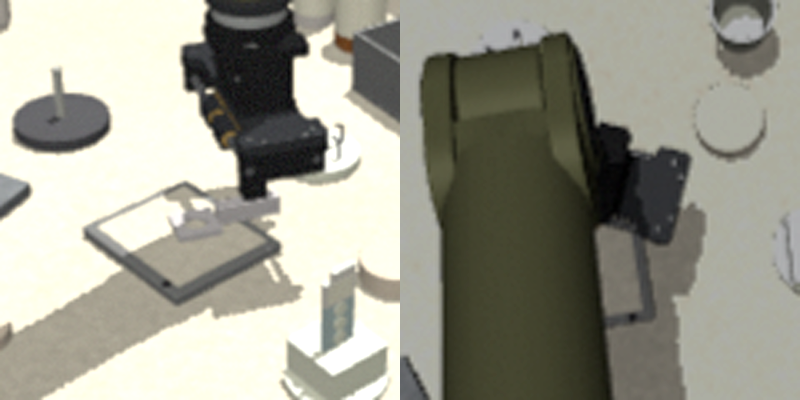

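The side view shows the shut fingers at crop (255,190), behind the handle and not around it. I'll measure where the fingers really are.

```bash
python3 - <<'E'
from h import *
c=cam('side');P=cloud(c)
for u,v in[(293,195),(294,198),(295,200),(296,202),(291,198),(298,198),(285,208),(300,208),(280,190),(310,190),(300,185)]:print(u,v,c['frame'][v,u],P[v,u].round(4))
m=(np.hypot(P[...,0]-.572,P[...,1]-.135)<.06)&(P[...,2]>.034)&(P[...,2]<.06);X=P[m];print(len(X),X.mean(0),X.min(0),X.max(0))
o=env.get_obs();print(o['qpos'],o['tool_pos'])
E
```

```text
293 195 [47 47 47] [0.5196 0.0584 0.1168]
294 198 [19 21 19] [0.5215 0.0575 0.1088]
295 200 [15 16 18] [0.5653 0.1254 0.0503]
296 202 [22 24 25] [0.5692 0.1274 0.042 ]
291 198 [13 15 14] [0.5149 0.0592 0.1103]
298 198 [12 14 13] [0.5321 0.0582 0.1046]
285 208 [111 108 106] [0.5449 0.1387 0.0273]
300 208 [107 105 104] [0.5817 0.1296 0.0186]
280 190 [216 210 188] [ 0.5979  0.2539 -0.0007]
310 190 [18 19 18] [0.558  0.0496 0.1209]
300 185 [30 30 32] [0.5327 0.0502 0.142 ]
59 [0.56531299 0.12918597 0.04306759] [0.55635014 0.1219594  0.03477885] [0.57865295 0.14804049 0.05096319]
[-31.71762734  20.55147424  18.72189463 104.28891524  -7.77564118
  56.40642853  66.16767109] [0.57169018 0.13519438 0.01034182]
```

Camera depth puts the fingertips at about z≈0.034 and the gripper body's bottom at about 0.103, while the state says 0.010. So the real tool sits about 23 mm higher than reported. I'll open and descend carefully, watching the force.

```bash

python3 -m creep '{"translation":[[0,0,0],[0,0,0],[0,0,0],[0,0,0],[0,0,0]],"turn":[[0,0,0],[0,0,0],[0,0,0],[0,0,0],[0,0,0]],"grip":[0.6,0.6,0.6,0.6,0.6]}'
python3 -m creep '{"translation":[[0,0,0],[0,0,0.06],[0,0,0.06],[0,0,0.06],[0,0,0]],"turn":[[0,0,0],[0,0,0],[0,0,0],[0,0,0],[0,0,0]],"grip":[0.6,0.6,0.6,0.6,0.6]}'
python3 - <<'E'
from h import *
c=cam('side');P=cloud(c)
save('open',cv2.resize(c['frame'][160:240,240:350],(770,560),interpolation=cv2.INTER_CUBIC))
B=(c['frame'].max(2)<60)&(np.hypot(P[...,0]-.572,P[...,1]-.135)<.09)&(P[...,2]>.006)
X=P[B]
for a in np.arange(.006,.11,.008):
    Y=X[(X[:,2]>a)&(X[:,2]<a+.008)]
    if len(Y):print(round(a,3),len(Y),Y.min(0).round(3),Y.max(0).round(3))
E
```

```text
time_s: 7.02
tool_pos: [0.5717, 0.1352, 0.0104]
tool_rot: [180.0, 0.0, 166.0]
force: [-1.4, 0.7, -0.0]
grip_width: 0.0426
grasp_force: 0.0
time_s: 7.65
tool_pos: [0.5712, 0.135, -0.0047]
tool_rot: [-180.0, -0.1, 166.0]
force: [0.7, -0.9, 0.6]
grip_width: 0.0519
grasp_force: 0.0
0.014 3 [0.554 0.104 0.02 ] [0.57  0.166 0.021]
0.022 23 [0.55  0.098 0.022] [0.568 0.167 0.03 ]
0.03 29 [0.551 0.097 0.03 ] [0.57  0.166 0.037]
0.038 20 [0.55  0.098 0.038] [0.57  0.105 0.046]
0.046 21 [0.55  0.097 0.046] [0.569 0.103 0.053]
0.054 3 [0.55  0.097 0.055] [0.564 0.101 0.056]
0.07 8 [0.565 0.165 0.074] [0.572 0.177 0.077]
0.078 5 [0.564 0.167 0.078] [0.57  0.172 0.085]
0.086 21 [0.524 0.046 0.087] [0.577 0.088 0.094]
0.094 78 [0.52  0.045 0.094] [0.579 0.222 0.102]
0.102 91 [0.517 0.045 0.102] [0.578 0.222 0.11 ]
```

View pics/open.png

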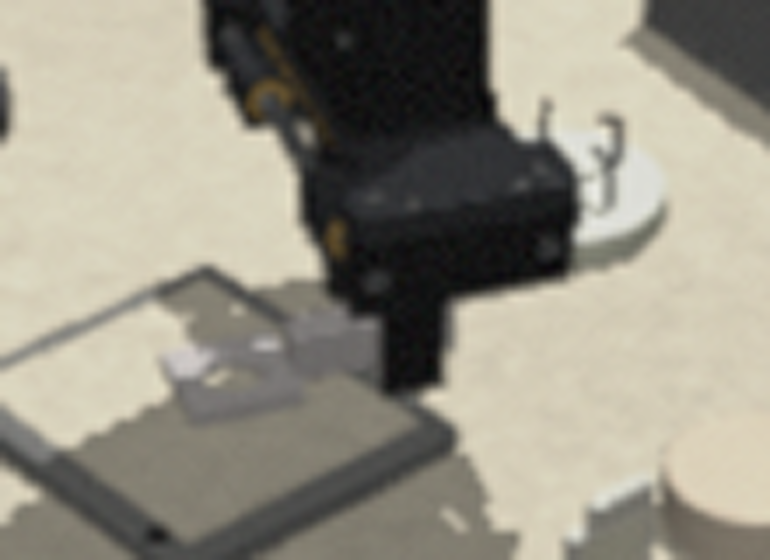

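Near finger now stands in front of the handle at about (415,340), with its tip at z≈0.020 while the state reads −0.005. That makes the offset about 24 mm along the tool, and the lateral position is good. Down 10 mm more, then close.

```bash

python3 -m creep '{"translation":[[0,0,0.06],[0,0,0.06],[0,0,0],[0,0,0],[0,0,0]],"turn":[[0,0,0],[0,0,0],[0,0,0],[0,0,0],[0,0,0]],"grip":[0.6,0.6,0,0,0]}' 30
python3 -m creep '{"translation":[[0,0,0],[0,0,0],[0,0,0],[0,0,0],[0,0,0]],"turn":[[0,0,0],[0,0,0],[0,0,0],[0,0,0],[0,0,0]],"grip":[0,0,0,0,0]}' 30
```

```text
time_s: 8.32
tool_pos: [0.572, 0.1343, -0.0134]
tool_rot: [-180.0, 0.0, 165.9]
force: [-0.8, -3.5, 5.1]
grip_width: 0.0301
grasp_force: 2.4
time_s: 8.95
tool_pos: [0.572, 0.1349, -0.0134]
tool_rot: [180.0, 0.0, 165.9]
force: [-0.3, -3.1, 5.0]
grip_width: 0.0136
grasp_force: 30.7
```

```bash

python3 -m creep '{"translation":[[0,0,-0.2],[0,0,-0.4],[0,0,-0.4],[0,0,-0.4],[0,0,0]],"turn":[[0,0,0],[0,0,0],[0,0,0],[0,0,0],[0,0,0]],"grip":[0,0,0,0,0]}' 30
python3 - <<'E'
from h import *
print(go([.554,.3775,.10],Rn.from_euler('xyz',[180,0,166],degrees=True)))
E
```

```text
time_s: 9.57
tool_pos: [0.5738, 0.137, 0.1017]
tool_rot: [179.7, 0.3, 166.0]
force: [0.3, 0.5, -0.7]
grip_width: 0.014
grasp_force: 29.9
(array([0.96738587, 2.85745907, 0.03010395]), array([1.50229320e-03, 1.56749943e-03, 6.08364876e-05]))
```

```bash

python3 -m creep '{"translation":[[0.15,0.45,0],[0.2,0.6,0],[0.2,0.6,0],[0.2,0.6,0],[0.2,0.6,0]],"turn":[[0,0,0],[0,0,0],[0,0,0],[0,0,0],[0,0,0]],"grip":[0,0,0,0,0]}' 30
python3 -m creep '{"translation":[[0,0,0],[0,0,0],[0,0,0],[0,0,0]],"turn":[[0,0,0],[0,0,0],[0,0,0],[0,0,0]],"grip":[0,0,0,0]}' 30
python3 - <<'E'
from h import *
c=cam('side');d=cam('top')
np.savez('/tmp/s2',**c);np.savez('/tmp/t2',**d)
a=cv2.resize(c['frame'][110:200,175:265],(400,400),interpolation=cv2.INTER_CUBIC);b=cv2.resize(d['frame'][190:270,160:240],(400,400),interpolation=cv2.INTER_CUBIC)
save('post',np.clip(np.hstack([a,b])*1.3,0,255).astype(np.uint8))
P=cloud(c);m=(np.hypot(P[...,0]-.5,P[...,1]-.39)<.06)&(P[...,2]>.08)&(c['frame'].max(2)>80);X=P[m];print(len(X),X.mean(0),X.min(0),X.max(0))
E
```

```text
time_s: 10.2
tool_pos: [0.5519, 0.3767, 0.0969]
tool_rot: [-180.0, -0.1, 166.0]
force: [0.7, -0.1, -0.6]
grip_width: 0.0136
grasp_force: 29.9
time_s: 10.7
tool_pos: [0.5539, 0.3733, 0.0984]
tool_rot: [-180.0, 0.0, 165.8]
force: [0.5, -0.4, -1.1]
grip_width: 0.0137
grasp_force: 29.9
365 [0.51310748 0.37815188 0.20290082] [0.47302359 0.34191488 0.12007282] [0.54766467 0.41796086 0.46359521]
```

View pics/post.png

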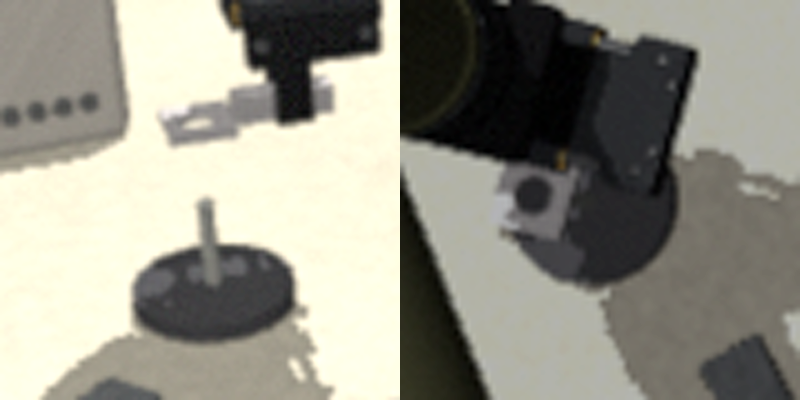

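Both views show the tag held level above the post. The hole is at top crop (533,195) and side crop (212,120). Now I compute the offset hole−post in each view with the same camera, so the calibration error cancels.

```bash
python3 - <<'E'
from h import *
c=dict(np.load('/tmp/s2.npz'));d=dict(np.load('/tmp/t2.npz'))
P=cloud(c);m=np.zeros((400,640),bool);m[130:146,208:238]=1
X=P[m&(P[...,2]>.09)&(P[...,2]<.16)&(np.hypot(P[...,0]-.5,P[...,1]-.39)<.04)];print('plate side',len(X),X.mean(0),np.percentile(X,[5,95],0))
Q=cloud(d);X=Q[225:235,182:196].reshape(-1,3);X=X[X[:,2]>.09];print('plate top z',np.percentile(X,[10,50,90],0))
zt=np.median(X[:,2])
g=d['frame'].max(2)
B=(g<75).astype(np.uint8);B[:, :182]=0;B[:,192:]=0;B[:224]=0;B[234:]=0
M=cv2.moments(B);u,v=M['m10']/M['m00'],M['m01']/M['m00'];print(M['m00'],u,v,ray(d,u,v,zt-.003))
print('side hole',ray(c,222.7,137,zt))
# gripper yaw & post from each
print(go([.554,.3775,.10],Rn.from_euler('xyz',[180,0,166],degrees=True)))
E
```

```text
plate side 199 [0.50588832 0.38130785 0.12956245] [[0.47899127 0.36674882 0.12263612]
 [0.53197531 0.40412022 0.14119364]]
plate top z [[0.48529168 0.36628363 0.12764153]
 [0.49623872 0.37569486 0.13081404]
 [0.50931663 0.39671297 0.13266935]]
59.0 186.4915254237288 228.15254237288136 [0.50109132 0.38629428 0.12781404]
side hole [0.50260756 0.37383552 0.13081404]
(array([ 0.00708835,  0.04419815, -0.01778155]), array([ 7.38111171e-05,  5.11426659e-05, -7.07352584e-04]))
```

```bash

python3 -m creep '{"translation":[[0.03,0.07,0],[0,0,0.25],[0,0,0.25],[0,0,0],[0,0,0]],"turn":[[0,0,0],[0,0,0],[0,0,0],[0,0,0],[0,0,0]],"grip":[0,0,0,0,0]}' 30
python3 -m creep '{"translation":[[0,0,0],[0,0,0]],"turn":[[0,0,0],[0,0,0]],"grip":[0,0]}'
python3 - <<'E'
from h import *
c=cam('side');d=cam('top')
a=cv2.resize(c['frame'][130:190,190:250],(400,400),interpolation=cv2.INTER_CUBIC);b=cv2.resize(d['frame'][200:260,165:225],(400,400),interpolation=cv2.INTER_CUBIC)
save('post2',np.clip(np.hstack([a,b])*1.3,0,255).astype(np.uint8))
Q=cloud(d);X=Q[225:235,182:200].reshape(-1,3);X=X[X[:,2]>.06];print(np.percentile(X,[10,50,90],0))
E
```

```text
time_s: 11.42
tool_pos: [0.5523, 0.3806, 0.058]
tool_rot: [-180.0, -0.0, 165.9]
force: [0.0, 0.2, -0.2]
grip_width: 0.0135
grasp_force: 29.9
time_s: 11.68
tool_pos: [0.5528, 0.3811, 0.0591]
tool_rot: [179.9, 0.0, 166.0]
force: [0.6, -0.5, 0.2]
grip_width: 0.014
grasp_force: 29.9
[[0.48681643 0.37143441 0.0866153 ]
 [0.50063065 0.39218181 0.0909211 ]
 [0.50895746 0.40911643 0.09406641]]
```

View pics/post2.png

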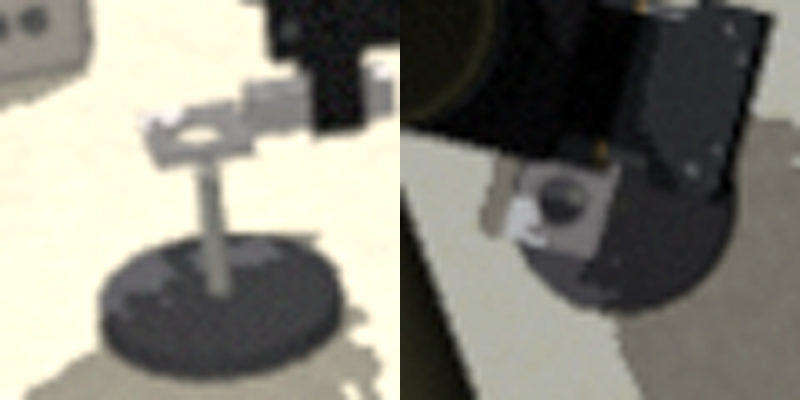

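Side view: hole (203,130) right over the pin top at (205,165). Top view: hole (561,200), about 1 px low relative to the expected pin position. I nudge it 1.5 mm in +x, then lower while watching the force.

```bash

python3 -m creep '{"translation":[[-0.02,0,0],[0,0,0.1],[0,0,0.1],[0,0,0.1],[0,0,0]],"turn":[[0,0,0],[0,0,0],[0,0,0],[0,0,0],[0,0,0]],"grip":[0,0,0,0,0]}' 30
python3 -m creep '{"translation":[[0,0,0],[0,0,0]],"turn":[[0,0,0],[0,0,0]],"grip":[0,0]}'
python3 - <<'E'
from h import *
print(env.get_obs()['force'],env.get_obs()['wrist_torque'])
c=cam('side');d=cam('top')
a=cv2.resize(c['frame'][130:190,190:250],(400,400),interpolation=cv2.INTER_CUBIC);b=cv2.resize(d['frame'][200:260,165:225],(400,400),interpolation=cv2.INTER_CUBIC)
save('post3',np.clip(np.hstack([a,b])*1.3,0,255).astype(np.uint8))
E
```

```text
time_s: 12.4
tool_pos: [0.5531, 0.3799, 0.033]
tool_rot: [-179.9, -0.1, 166.0]
force: [0.4, 0.2, -1.6]
grip_width: 0.0137
grasp_force: 29.9
time_s: 12.65
tool_pos: [0.5542, 0.3806, 0.0348]
tool_rot: [180.0, 0.0, 166.0]
force: [-0.7, 0.2, -1.0]
grip_width: 0.0133
grasp_force: 29.9
[-0.68395009  0.20109178 -0.99211888] [-0.01883393 -0.02432662  0.02455283]
```

View pics/post3.png

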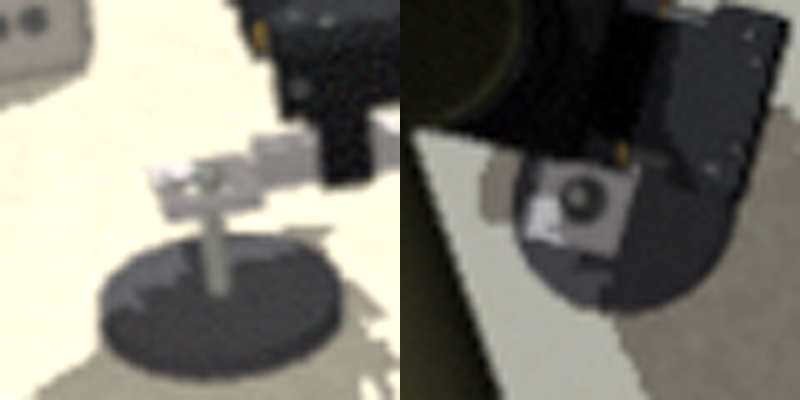

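The pin is in the hole, nearly centred: pin at (578,198), hole at (581,200). Lower to the foot and release.

```bash

python3 -m creep '{"translation":[[0,0,0.15],[0,0,0.15],[0,0,0.15],[0,0,0.08],[0,0,0]],"turn":[[0,0,0],[0,0,0],[0,0,0],[0,0,0],[0,0,0]],"grip":[0,0,0,0,0]}' 30
python3 -m creep '{"translation":[[0,0,0],[0,0,0],[0,0,0],[0,0,0],[0,0,0]],"turn":[[0,0,0],[0,0,0],[0,0,0],[0,0,0],[0,0,0]],"grip":[0.5,0.5,0.5,0.5,0.5]}'
python3 -m creep '{"translation":[[0,0,-0.1],[0,0,-0.4],[0,0,-0.5],[0,0,-0.5],[0,0,-0.5]],"turn":[[0,0,0],[0,0,0],[0,0,0],[0,0,0],[0,0,0]],"grip":[0.5,0.5,0.5,0.5,0.5]}'
python3 - <<'E'
from h import *
c=cam('side')
P=cloud(c);m=(np.hypot(P[...,0]-.55,P[...,1]-.378)<.05)&(P[...,2]>.018)&(P[...,2]<.08);X=P[m];print(len(X),X.mean(0),np.percentile(X,[5,95],0))
o=env.get_obs();print(o['qpos'],o['tool_pos'])
E
```

```text
time_s: 13.38
tool_pos: [0.5535, 0.3801, -0.0089]
tool_rot: [-179.9, -0.0, 166.0]
force: [0.4, -0.2, -0.2]
grip_width: 0.0138
grasp_force: 29.9
time_s: 14.0
tool_pos: [0.5539, 0.3805, -0.0079]
tool_rot: [180.0, 0.0, 166.0]
force: [0.6, 0.8, -0.8]
grip_width: 0.0431
grasp_force: 0.0
time_s: 14.62
tool_pos: [0.554, 0.3804, 0.1541]
tool_rot: [180.0, 0.0, 166.0]
force: [0.4, 0.7, 0.9]
grip_width: 0.0434
grasp_force: 0.0
178 [0.53806272 0.3796506  0.02709671] [[0.50654845 0.37074006 0.01887845]
 [0.5693783  0.39286896 0.03438567]]
[-47.09843348  22.04257649  13.70841626  83.12432688  -5.33109659
  74.8717883   42.93454218] [0.5566666  0.38224395 0.16078559]
```

The tag is down on the foot: its handle top is at 0.034 and nothing touches it. Now I go to the slide side.

```bash
cat >> h.py <<'E'
def sl(th,psi=6):
    a,t=np.radians(psi),np.radians(th); h=np.array([-np.sin(a),np.cos(a),0])
    z=np.sin(t)*h-np.cos(t)*np.array([0,0,1]); y=np.array([np.cos(a),np.sin(a),0]); return Rn.from_matrix(np.c_[np.cross(y,z),y,z])
E
python3 - <<'E'
from h import *
o=env.get_obs();print(go([.514,-.15,.28],Rn.from_euler('xyz',o['tool_rot'],degrees=True))[0])
for th in(0,45):print((sl(0).inv()*sl(th)).as_rotvec()/np.pi,(Rn.from_euler('xyz',o['tool_rot'],degrees=True).inv()*sl(th)).as_rotvec()/np.pi)
E
```

```text
[-1.10721442 -6.57105208 -1.53736709]
[0. 0. 0.] [3.50657885e-03 1.47089480e-04 3.88611035e-01]
[-3.62644072e-17  2.50000000e-01 -3.62644072e-17] [-0.14887696  0.21769167  0.36879817]
```

```bash

python3 -m creep '{"translation":[[-0.1,-0.3,-0.3],[-0.1,-0.5,-0.3],[-0.1,-0.55,-0.3],[-0.1,-0.6,-0.2],[-0.1,-0.6,-0.2]],"turn":[[0,0,0],[0,0,0],[0,0,0],[0,0,0],[0,0,0]],"grip":[0.5,0.5,0.5,0.5,0.5]}' 
python3 -m creep '{"translation":[[-0.1,-0.6,-0.2],[-0.1,-0.6,0],[-0.1,-0.6,0],[-0.1,-0.6,0],[-0.1,-0.6,0]],"turn":[[0,0,0.03],[0,0,0.04],[0,0,0.04],[0,0,0.04],[0,0,0.04]],"grip":[0.6,0.6,0.6,0.6,0.6]}' 
python3 -m creep '{"translation":[[0,0,0],[0,0,0],[0,0,0],[0,0,0],[0,0,0]],"turn":[[0,0,0.04],[0,0,0.04],[0,0,0.04],[0,0,0.04],[0,0,0.04]],"grip":[0.7,0.7,0.7,0.7,0.7]}' 
python3 -m creep '{"translation":[[0,0,0],[0,0,0],[0,0,0],[0,0,0],[0,0,0]],"turn":[[0,0.05,0],[0,0.05,0],[0,0.05,0],[0,0.05,0],[0,0.05,0]],"grip":[0.7,0.7,0.7,0.7,0.7]}' 
python3 - <<'E'
from h import *
o=env.get_obs();print(o['qpos'],o['tool_pos'],o['tool_rot'],sl(45).as_euler('xyz',degrees=True))
print(go([.514,-.15,.28],sl(45)))
E
```

```text
time_s: 15.3
tool_pos: [0.5431, 0.1712, 0.2572]
tool_rot: [179.9, 0.1, 166.0]
force: [-0.6, -0.1, -0.2]
grip_width: 0.0434
grasp_force: 0.0
time_s: 15.92
tool_pos: [0.4702, -0.0578, 0.2724]
tool_rot: [179.9, 0.0, 131.5]
force: [0.6, -0.7, 0.6]
grip_width: 0.0523
grasp_force: 0.0
time_s: 16.55
tool_pos: [0.4709, -0.056, 0.2725]
tool_rot: [179.9, -0.0, 95.5]
force: [0.5, -0.2, -0.1]
grip_width: 0.061
grasp_force: 0.0
time_s: 17.18
tool_pos: [0.4715, -0.0564, 0.2733]
tool_rot: [179.7, -45.2, 96.0]
force: [-0.0, 1.0, -0.6]
grip_width: 0.0612
grasp_force: 0.0
[ -6.14228486  16.96279889  45.29680559  95.02470274 -42.90119069
 107.1462935   47.25749707] [ 0.47148294 -0.05637101  0.27325297] [179.7052158  -45.22768575  95.95409379] [180. -45.  96.]
(array([-0.79878413,  0.41194583, -0.92279936]), array([ 0.00181838, -0.00126446, -0.00018323]))
```

Orientation reached: 45° lean, joints within range. Next, the standoff pose, where I measure the real finger position.

```bash
python3 - <<'E'
from h import *
o=env.get_obs();print(go([.516,-.097,.273],sl(45))[0],go([.516,-.097,.118],sl(45))[0])
E
```

```text
[-0.39865194  0.50281763 -0.39476143] [-1.77410477  0.49579704  0.96978482]
```

```bash

python3 -m creep '{"translation":[[-0.4,0.5,-0.3],[-0.35,0,0.3],[-0.35,0,0.3],[-0.35,0,0.3],[-0.35,0,0.3]],"turn":[[0,0,0],[0,0,0],[0,0,0],[0,0,0],[0,0,0]],"grip":[0.7,0.7,0.7,0.7,0.7]}' 
python3 -m creep '{"translation":[[0,0,0],[0,0,0]],"turn":[[0,0,0],[0,0,0]],"grip":[0.7,0.7]}' 
python3 - <<'E'
from h import *
c=cam('side');d=cam('top');np.savez('/tmp/s3',**c);np.savez('/tmp/t3',**d)
o=env.get_obs();print(o['qpos'],o['tool_pos'],o['tool_rot'])
a=cv2.resize(c['frame'][150:300,250:400],(400,400),interpolation=cv2.INTER_CUBIC);b=cv2.resize(d['frame'][150:270,290:410],(400,400),interpolation=cv2.INTER_CUBIC)
save('lean',np.clip(np.hstack([a,b])*1.3,0,255).astype(np.uint8))
R=Rn.from_euler('xyz',o['tool_rot'],degrees=True)
for n,c in(('s',c),('t',d)):
    P=cloud(c);X=(P[c['frame'].max(2)<70]);X=X[~np.isnan(X[:,0])];Y=R.inv().apply(X-o['tool_pos'])
    k=(abs(Y[:,0])<.03)&(abs(Y[:,1])<.07)&(Y[:,2]>-.08)&(Y[:,2]<.03);Y=Y[k];X=X[k]
    for s in(-1,1):
        Z=Y[Y[:,1]*s>0];print(n,s,len(Z),*([np.percentile(Z,[2,50,98],0).round(4).tolist()] if len(Z) else []))
E
```

```text
time_s: 17.8
tool_pos: [0.5161, -0.1027, 0.1184]
tool_rot: [179.9, -45.0, 95.8]
force: [0.3, 0.2, 0.2]
grip_width: 0.0609
grasp_force: 0.0
time_s: 18.05
tool_pos: [0.5164, -0.1027, 0.1207]
tool_rot: [179.9, -45.0, 95.9]
force: [0.8, -0.3, 0.2]
grip_width: 0.0609
grasp_force: 0.0
[  1.07351819  34.34112736  42.56485643  93.59633866 -49.00124987
 100.97343004  60.35257611] [ 0.51668543 -0.10292974  0.12108536] [179.7625506  -44.93628986  95.94145944]
s -1 0
s 1 0
t -1 67 [[0.0008, -0.0459, -0.0787], [0.0097, -0.0375, -0.0628], [0.0136, -0.0334, -0.0289]]
t 1 75 [[-0.0019, 0.0285, -0.0786], [0.0104, 0.0332, -0.0627], [0.0139, 0.0416, -0.0311]]
```

View pics/lean.png

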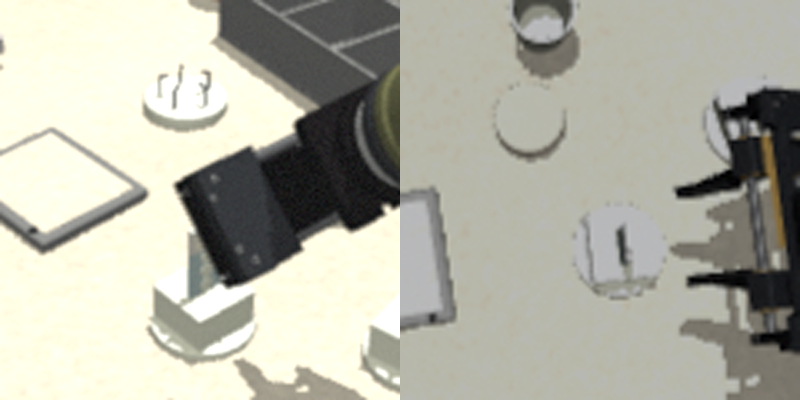

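The top view shows finger tips at (680,192) and (690,280), either side of the slide at (623,245). The real tips lie about 26 mm short along the tool axis, with less than 4 mm sideways error.

```bash
python3 - <<'E'
from h import *
R=sl(45);G=np.array([.514,-.0775,.089]);T=G-R.apply([.003,-.0025,-.0447]);print(T,go(T,R))
E
```

```text
[ 0.51340414 -0.04791386  0.05527101] (array([-0.09386788,  0.02596106,  1.06861021]), array([ 0.001549  ,  0.00035442, -0.00022936]))
```

```bash

python3 -m creep '{"translation":[[-0.09,0.03,0],[0,0,0.3],[0,0,0.3],[0,0,0.25],[0,0,0.22]],"turn":[[0,0,0],[0,0,0],[0,0,0],[0,0,0],[0,0,0]],"grip":[0.7,0.7,0.7,0.7,0.7]}' 
python3 -m creep '{"translation":[[0,0,0],[0,0,0]],"turn":[[0,0,0],[0,0,0]],"grip":[0.7,0.7]}' 
python3 - <<'E'
from h import *
o=env.get_obs();d=cam('top')
R=Rn.from_euler('xyz',o['tool_rot'],degrees=True);f=lambda X:R.inv().apply(X-o['tool_pos'])
P=cloud(d)
m=(np.hypot(P[...,0]-.514,P[...,1]+.0775)<.02)&(P[...,2]>.05)&(P[...,2]<.118)&(d['frame'].max(2)>70);X=P[m];print('slide',len(X),np.percentile(X,[2,98],0).round(4),'tool',np.percentile(f(X),[2,50,98],0).round(4))
X=P[d['frame'].max(2)<70];X=X[~np.isnan(X[:,0])];Y=f(X);k=(abs(Y[:,0])<.03)&(abs(Y[:,1])<.07)&(Y[:,2]>-.07)&(Y[:,2]<.03);Y=Y[k];X=X[k]
for s in(-1,1):
    Z=Y[Y[:,1]*s>0];W=X[Y[:,1]*s>0];print(s,len(Z),np.percentile(Z,[2,50,98],0).round(4).tolist() if len(Z) else '', W.max(0))
E
```

```text
time_s: 18.77
tool_pos: [0.5128, -0.0466, 0.0531]
tool_rot: [180.0, -45.0, 95.8]
force: [-0.6, -0.1, 0.0]
grip_width: 0.061
grasp_force: 0.0
time_s: 19.02
tool_pos: [0.513, -0.0477, 0.054]
tool_rot: [179.9, -45.0, 95.8]
force: [-0.3, -0.7, 0.2]
grip_width: 0.061
grasp_force: 0.0
slide 28 [[ 0.4994 -0.0802  0.0685]
 [ 0.5275 -0.0743  0.1125]] tool [[-0.0098 -0.0167 -0.0638]
 [ 0.0163 -0.0012 -0.0587]
 [ 0.0199  0.0118 -0.0304]]
-1 49 [[-0.0243, -0.0421, -0.0685], [0.0101, -0.0365, -0.047], [0.013, -0.0052, -0.0149]] [ 0.51158308 -0.06452728  0.11185011]
1 48 [[-0.0266, 0.0026, -0.0686], [0.0098, 0.0323, -0.0483], [0.0125, 0.0382, -0.0128]] [ 0.55648431 -0.05746022  0.1103068 ]
```

Fingers are centred on the slide (both at tool y ≈ −2 mm). Close and pull straight up.

```bash

python3 -m creep '{"translation":[[0,0,0],[0,0,0],[0,0,0],[0,0,0],[0,0,0]],"turn":[[0,0,0],[0,0,0],[0,0,0],[0,0,0],[0,0,0]],"grip":[0,0,0,0,0]}' 40
python3 -m creep '{"translation":[[0,0,0],[0,0,0],[0,0,0]],"turn":[[0,0,0],[0,0,0],[0,0,0]],"grip":[0,0,0]}' 40
python3 - <<'E'
from h import *
o=env.get_obs()
c=cam('side');P=cloud(c);m=(np.hypot(P[...,0]-.514,P[...,1]+.0775)<.025)&(P[...,2]>.045)&(c['frame'].max(2)>70);print(m.sum(),np.percentile(P[m],[2,98],0))
R=Rn.from_euler('xyz',o['tool_rot'],degrees=True);print(R.inv().apply([0,0,1]))
E
```

```text
time_s: 19.7
tool_pos: [0.5127, -0.0471, 0.0536]
tool_rot: [180.0, -45.0, 95.8]
force: [0.3, -0.7, 0.8]
grip_width: 0.0295
grasp_force: 40.0
time_s: 20.08
tool_pos: [0.5127, -0.0471, 0.0536]
tool_rot: [180.0, -45.0, 95.8]
force: [0.1, 0.1, 0.6]
grip_width: 0.0288
grasp_force: 40.0
1 [[ 0.51478861 -0.10164083  0.15280849]
 [ 0.51478861 -0.10164083  0.15280849]]
[ 7.07127797e-01  1.26819917e-04 -7.07085753e-01]
```

```bash

python3 -m creep '{"translation":[[0.1,0,-0.1],[0.15,0,-0.15],[0.2,0,-0.2],[0.25,0,-0.25],[0.25,0,-0.25]],"turn":[[0,0,0],[0,0,0],[0,0,0],[0,0,0],[0,0,0]],"grip":[0,0,0,0,0]}' 40
python3 -m creep '{"translation":[[0.3,0,-0.3],[0.3,0,-0.3],[0.2,0,-0.2],[0,0,0],[0,0,0]],"turn":[[0,0,0],[0,0,0],[0,0,0],[0,0,0],[0,0,0]],"grip":[0,0,0,0,0]}' 40
python3 - <<'E'
from h import *
o=env.get_obs();print(o['qpos'])
c=cam('side');d=cam('top')
a=cv2.resize(c['frame'][100:300,250:450],(400,400),interpolation=cv2.INTER_CUBIC);b=cv2.resize(d['frame'][140:280,290:430],(400,400),interpolation=cv2.INTER_CUBIC)
save('slide',np.clip(np.hstack([a,b])*1.3,0,255).astype(np.uint8))
print(go([.5,.1,.22],sl(0)),go([.5,.1,.22],sl(-45)))
E
```

```text
time_s: 20.75
tool_pos: [0.5127, -0.0473, 0.1638]
tool_rot: [179.9, -45.0, 95.8]
force: [-0.4, 0.0, -0.5]
grip_width: 0.0291
grasp_force: 40.0
time_s: 21.38
tool_pos: [0.5122, -0.0469, 0.2507]
tool_rot: [-179.9, -45.0, 95.7]
force: [-0.0, 0.3, -1.9]
grip_width: 0.0292
grasp_force: 40.0
[ -6.50279992  22.23197851  44.6433478   92.11728769 -46.46477592
 106.08151453  47.13483132]
(array([1.03181667, 0.03403234, 1.56987903]), array([-1.77286468e-04, -2.50275363e-01, -1.56839238e-03])) (array([1.03181667, 0.03403234, 1.56987903]), array([-0.00082699, -0.5002748 , -0.00149505]))
```

View pics/slide.png

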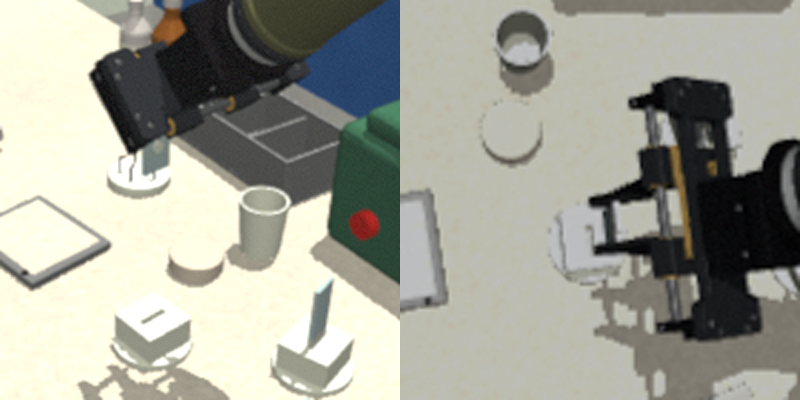

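Slide is out, held below the fingers at side crop (155,155); its stand is empty with the slot visible at (152,318), and the neighbour at (320,310) is standing. I've now viewed 12 pictures, two over the limit of 10, so the rest is numbers only. Now turn upright, then move over.

```bash

python3 -m creep '{"translation":[[0,0,0],[0,0,0],[0,0,0],[0,0,0],[0,0,0]],"turn":[[0,-0.05,0],[0,-0.05,0],[0,-0.05,0],[0,-0.05,0],[0,-0.05,0]],"grip":[0,0,0,0,0]}' 40
python3 - <<'E'
from h import *
print(env.get_obs()['qpos'])
R=sl(-45);G=np.array([.497,.170,.12]);T=G-R.apply([.003,-.0025,-.0447]);print(T,go([T[0],T[1],.23],sl(0)))
E
```

```text
time_s: 22.1
tool_pos: [0.5124, -0.0471, 0.2515]
tool_rot: [180.0, 0.3, 95.8]
force: [-0.4, -0.5, -1.1]
grip_width: 0.0293
grasp_force: 40.0
[-37.71342568  -0.75377378  39.84646887  98.55791948   0.74372967
  81.95706498   7.78154978]
[0.50301194 0.1367171  0.09051365] (array([2.2991347 , 0.11289805, 0.25792166]), array([ 0.00015821,  0.0014442 , -0.00136486]))
```

```bash

python3 -m creep '{"translation":[[0.4,0.02,0],[0.5,0.03,0],[0.5,0.03,0],[0.5,0.03,0],[0.4,0,0]],"turn":[[0,0,0],[0,0,0],[0,0,0],[0,0,0],[0,0,0]],"grip":[0,0,0,0,0]}' 40
python3 -m creep '{"translation":[[0,0,0],[0,0,0],[0,0,0],[0,0,0],[0,0,0]],"turn":[[0,-0.04,0],[0,-0.05,0],[0,-0.05,0],[0,-0.05,0],[0,-0.05,0]],"grip":[0,0,0,0,0]}' 40
python3 -m creep '{"translation":[[0,0,0],[0,0,0]],"turn":[[0,0,0],[0,0,0]],"grip":[0,0]}' 40
python3 - <<'E'
from h import *
print(env.get_obs()['qpos'])
print(go([.503,.1367,.0905],sl(-45)))
E
```

```text
time_s: 22.72
tool_pos: [0.5019, 0.1386, 0.2502]
tool_rot: [-179.9, 0.0, 95.8]
force: [0.4, -0.3, 0.7]
grip_width: 0.0287
grasp_force: 40.0
time_s: 23.35
tool_pos: [0.5026, 0.1374, 0.251]
tool_rot: [-179.9, 43.5, 95.9]
force: [1.4, 0.2, -1.5]
grip_width: 0.0292
grasp_force: 40.0
time_s: 23.6
tool_pos: [0.5032, 0.1356, 0.2518]
tool_rot: [180.0, 43.1, 95.6]
force: [0.2, 0.0, 0.3]
grip_width: 0.0294
grasp_force: 40.0
[-60.49824062  17.46102246  21.7674148   91.70073072  29.05719654
  96.9075477  -35.55086606]
(array([ 1.38901613e+00, -1.38908613e-03,  1.46160378e+00]), array([-0.0013627 , -0.01034335, -0.00144127]))
```

```bash

python3 -m creep '{"translation":[[0.2,0,0.21],[0.3,0,0.31],[0.3,0,0.31],[0.3,0,0.31],[0.2,0,0.21]],"turn":[[0,0,0],[0,0,0],[0,0,0],[0,0,0],[0,0,0]],"grip":[0,0,0,0,0]}' 40
python3 -m creep '{"translation":[[0,0,0],[0,0,0],[0,0,0]],"turn":[[0,0,0],[0,0,0],[0,0,0]],"grip":[0,0,0]}' 40
python3 - <<'E'
from h import *
o=env.get_obs();print(o['tool_pos'],o['qpos'])
R=Rn.from_euler('xyz',o['tool_rot'],degrees=True)
print('expected centre',R.apply([.003,-.0025,-.0447])+o['tool_pos']-.026*np.array([-.1,.99,0]))
for n in('top','side'):
    c=cam(n);P=cloud(c)
    m=(abs(P[...,0]-.5)<.025)&(abs(P[...,1]-.14)<.07)&(P[...,2]>.07)&(P[...,2]<.17)&(c['frame'].max(2)>70);X=P[m]
    print(n,len(X))
    if len(X)>20:
        ctr=np.median(X,0);X=X[np.abs(X-ctr).max(1)<.06];q=np.linalg.svd(X-X.mean(0));print(X.mean(0),np.percentile(X,[3,97],0).round(3).tolist(),'normal',q[2][2],q[1])
    if n=='top':
        for nm,x,y in(('s1',.6284,-.1985),('s2',.498,-.307)):
            m=(np.hypot(P[...,0]-x,P[...,1]-y)<.03)&(P[...,2]>.05)&(P[...,2]<.13);print(nm,m.sum(),P[m].mean(0).round(3),cv2.minAreaRect(P[m][:,:2].astype(np.float32)))
E
```

```text
time_s: 24.22
tool_pos: [0.5033, 0.137, 0.1018]
tool_rot: [179.9, 43.1, 95.5]
force: [-0.1, 0.4, 0.1]
grip_width: 0.0294
grasp_force: 40.0
time_s: 24.6
tool_pos: [0.5035, 0.1392, 0.103]
tool_rot: [179.8, 43.1, 95.6]
force: [-1.0, 0.5, -0.4]
grip_width: 0.029
grasp_force: 40.0
[0.50354067 0.13915344 0.10296849] [-59.49490064  25.97302753  20.51108429  99.11096665  26.36441263
  83.07179296 -42.79592847]
expected centre [0.50031328 0.14572666 0.13355014]
top 377
[0.50152676 0.14482028 0.13633536] [[0.486, 0.104, 0.132], [0.516, 0.188, 0.14]] normal [-0.0083195  -0.03527918  0.99934287] [0.49157256 0.16747033 0.03642684]
s1 76 [ 0.628 -0.198  0.089] ((0.6284856796264648, -0.19838804006576538), (0.02944442629814148, 0.006441363599151373), 16.44853973388672)
s2 94 [ 0.498 -0.306  0.087] ((0.497670441865921, -0.3071843683719635), (0.029813464730978012, 0.0067411563359200954), 23.640186309814453)
side 360
[0.50109204 0.14588275 0.13392594] [[0.482, 0.104, 0.127], [0.521, 0.193, 0.153]] normal [ 0.12600422  0.11623957 -0.98519607] [0.51701695 0.20123603 0.09347887]
```

The slide is level within 2° and centred within 2 mm, and the other slides are unmoved. Lower 2 cm, settle, check the tag, hand in.

```bash

python3 -m creep '{"translation":[[0.09,0,0.1],[0.09,0,0.1],[0,0,0],[0,0,0],[0,0,0]],"turn":[[0,0,0],[0,0,0],[0,0,0],[0,0,0],[0,0,0]],"grip":[0,0,0,0,0]}' 40
python3 -m creep '{"translation":[[0,0,0],[0,0,0],[0,0,0],[0,0,0],[0,0,0]],"turn":[[0,0,0],[0,0,0],[0,0,0],[0,0,0],[0,0,0]],"grip":[0,0,0,0,0]}' 40
python3 - <<'E'
from h import *
c=cam('side');P=cloud(c);m=(np.hypot(P[...,0]-.55,P[...,1]-.378)<.05)&(P[...,2]>.018)&(P[...,2]<.08);print('tag',m.sum(),P[m].mean(0))
c=cam('top');P=cloud(c);m=(abs(P[...,0]-.5)<.025)&(abs(P[...,1]-.14)<.07)&(P[...,2]>.07)&(P[...,2]<.17)&(c['frame'].max(2)>70);print('slide',m.sum(),P[m].mean(0))
print(env.get_obs()['grasp_force'],env.sign_off())
E
```

```text
time_s: 25.32
tool_pos: [0.503, 0.1384, 0.0804]
tool_rot: [180.0, 43.2, 95.7]
force: [1.0, -0.3, 0.4]
grip_width: 0.0291
grasp_force: 40.0
time_s: 25.95
tool_pos: [0.5028, 0.1383, 0.0802]
tool_rot: [180.0, 43.2, 95.8]
force: [0.4, -0.5, -0.6]
grip_width: 0.0293
grasp_force: 40.0
tag 95 [0.52907603 0.38086528 0.02480441]
slide 361 [0.50086558 0.14396857 0.11345244]
the job is handed in; nothing more can be done
39.99985087662935 None
```

The job is handed in (no verdict came back): by camera the tag is down on the post's foot and let go, and the notched slide is held level, label face up by the planned turn, about 10 cm over the pad's middle, with the other two slides unmoved; I viewed 12 pictures, two over the limit of 10.

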